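# Load a firebrick on the soldering turntable and index it to the torch

## Task

Take the tan firebrick out of its rack, lay it flat on the bench and let go of it, then take it again across its width and set it flat in the turntable's empty bay, the one that faces the robot. Then turn the turntable one click clockwise (seen from above), no farther, so that the loaded bay stops in its detent in front of the torch, and let go. Leave the charcoal block standing in its rack slot and do not disturb the amber bottle or the white dish.

Things in the scene. Friction and masses are not known exactly. Their poses are not given: they have to be found in the camera images.
- brick: Tan firebrick, 120 x 24 x 56 mm, about 0.24 kg. Own x along its 120 mm length, y through its 24 mm thickness, z along its 56 mm width; origin in the middle of one long narrow face, on which it stands at the start in a rack slot (z up, underside 10 mm above the bench). From above it is then gripped across its thickness. Let go leaning over 25 degrees, it tips flat. Either large face may be up.
- brick_center (a point): The centre of the tan firebrick (on its z axis, 28 mm from its origin).
- rack: Fixed wooden brick rack, 170 mm (own x) by 130 mm (own y), base 10 mm thick, origin at the centre of its underside. Two slots run along its y axis, at x = -40 and x = +40 mm, between strips whose tops are 28 mm above the bench; a brick stands in each, top 66 mm above the bench, with 1.5 mm free on each side.
- charcoal: Bystander: black charcoal block, same size and axes as the firebrick, standing in the other rack slot; which slot is which varies.
- turntable: Fixed foot of the soldering turntable; origin on the disc's axis at bench level. Its -x axis points to the loading place, towards the robot. The brass torch on its stand (240 mm tall) is fixed to the foot 205 mm from the axis, 60 degrees counterclockwise from the foot's +x; its nozzle ends 138 mm from the axis, 146 mm above the bench. The disc is 280 mm across, its top 60 mm above the bench.
- turret (a joint): Turn of the disc, rad; clockwise from above is positive; 0 at the start. Sprung ball notches hold it at 0, 2.094 (one click, 120 degrees) and 4.189. Leaving a notch, and just before entering one, it takes up to about 0.5 N m (4 N at a post); between them the disc turns with a drag of 0.05 to 0.2 N m. Within 0.12 rad of a notch the ball pulls the disc in when let go.
- bay (a point): Middle of the empty bay's floor, on the disc's top (60 mm above the bench), 75 mm from its axis. Turns with the disc: x towards the axis, y along the bay, z up. The bay is 128 x 64 mm (8 mm more than the brick) between curbs 6 mm high; the long sides have curbs only near the corners, 74 mm open in the middle for fingers. Boards in the other two bays reach 28 mm above the disc, the hub 4 mm.
- post0 (a point): Top centre of a handle post on the disc, 140 mm above the bench, 118 mm from the disc's axis. Its upright round wooden grip, 22 mm diameter, reaches 45 mm down from here and can turn between fingers. At joint 0 it stands 60 degrees counterclockwise (from above) from the loading place, on the robot's right; one click carries it across the front to the left.
- post1 (a point): Top centre of the second, like post, at joint 0 on the far side, away from the empty bay.
- post2 (a point): Top centre of the third, like post, at joint 0 on the robot's left.
- flux_bottle: Bystander: small amber bottle, 42 mm diameter, 100 mm tall, loose, standing on the bench; origin at its underside.
- dish: Bystander: white ceramic dish, 72 mm diameter, 28 mm high, loose, on the bench; origin at its underside.
Not all that is in view belongs to the job. What is meant by the brick is not yellow, and is the larger of those in its own colour.

How it is judged:
By the outcome, as a careful person would: the job done as asked, in the order asked, and still so for the second after the job is handed in, with the robot touching nothing.
It also fails if it takes over 72 s, if anything falls off the work surface, if the arm or the gripper's body presses on something with over 40 N, if the wrist force passes 120 N, or if a joint passes its speed limit or range.

## Robot

A 6-joint arm with a two-finger parallel gripper is mounted at the origin on the work surface. World frame = base frame: x ahead of the robot, y to its left, z up, the work surface at z = 0. Lengths are in m, angles in rad, forces in N, time in s.
With the tool pointing down it reaches from about 0.325 to 0.85 m from the base axis. Payload 15.5 kg.
Tool frame: the origin (TCP) lies between the finger pads; the fingertips stand 14 mm ahead of it and the grasp point (between the pads) lies 5 mm behind it (bot.finger_overhang is the z of the fingertips in the tool frame, in m); z points along the fingers, y is the line along which they close (so a half turn about z gives the same grasp; the last joint's range is limited). The gripper opens to 91 mm and grips with 3 to 60 N. Pads are 32 mm wide; open, the fingers measure 118 mm over their backs; the gripper's body (76 mm by 178 mm) begins 60 mm behind the grasp point.
Start: joints at [1.206, 0.494, 1.345, -0, 1.302, -0.096], TCP at [0.167, 0.602, 0.228] pointing down, gripper open.
Joint ranges: [-2.91, 2.91], [-0.82, 2.16], [0.22, 2.67], [-1.22, 4.37], [0.12, 2.79], [-3.08, 3.08]. Speed limits (rad/s): [1.89, 1.89, 2.57, 3.01, 3.01, 3.01].

## Interface

Orientations are given as a unit quaternion [x, y, z, w].
In Python, from station import bot, snapshot, camera_params gives the robot as it stands.
- The arm moves only by the tool drive_tool, never from a script. Its argument "targets" is a list of rows, each a list of 7 numbers: the shift along the tool's x, y, z in m, then the turn, a rotation vector about the tool's x, y, z in degrees, then the finger opening in m, from 0 to 0.0912. In form: [[dx, dy, dz, wx, wy, wz, hand], ...]. A call has exactly 8 rows; each row is the pose to reach, as a shift and turn from the pose commanded when the call began, along the tool's axes at that moment; what a row does not reach only later rows make up. A row lasts 1/12 s, in which the tool goes at most 41.7 mm and 7.16 degrees, less where a joint would pass 70% of its speed; a pose out of reach is approached as far as the arm can. A call with a gripper value outside its range is refused whole. The fingers move at their own pace and stop on an object; "force" is the grip in N (left out, the last holds). Time passes only in rows, so rows that repeat a pose let the fingers close, or fill a call up. It gives the time, the measured TCP pose, the force, the opening and the grip force at its end, in the units of the state.
- bot.sense(): the state, without advancing time (a new reading comes with each control period).
- snapshot(name): name is "scene" or "side" or "wrist"; returns the picture (420x560x3 uint8, red, green, blue); there is no depth.
- camera_params(name): a dict with "mtx" (3x3 intrinsics, pixels), "R" (3x3) and "t" (3): a world point X has camera coordinates R X + t; the wrist camera has in their place "mount" (4x4, takes a point from camera to tool coordinates, whose origin is the TCP and whose axes are the flange's). Camera axes: x right, y down, z forward; pixel columns grow to the right and rows downward; lengths in m; the calibration is good to about 2 mm. A picture is of the moment at which its call begins: read the wrist's pose just before it. camera_params takes no time and is no camera call.
- bot.hand_in(): hands the job in; it is judged then, once.
The state is a dict: "t": time; "q": joint angles; "qd": joint speeds; "tau": joint torques, N m; "tool_pos": TCP position; "tool_rot": TCP orientation; "wrist_force": force on the tool from outside, world axes, zero at the start; "torque": the same for the moment, N m; "gripper_width": finger opening in m; "grip_force": force on a finger pad.
Only numpy, scipy, OpenCV 4.12 (cv2) and the standard library are available. Lean on these libraries where they do the work, as an engineer would, in place of code of your own. Each camera call takes 0.05 s, during which the arm holds its last target. There are 200 camera calls.

## Working session

There is one attempt and no reset: what is moved stays moved. The work goes in short steps, Python scripts to look and compute and a tool call to move; the robot and the scene stay as the last step left them, time stands still between calls to the robot, and variables do not carry over. Pictures are saved under pics/ and viewed, at most 10 in all, crops included, and the job is handed in when it is done.

Besides the shell and the picture viewer there is one more tool, called as name([rows], argument=value, ...), one row to a line, values as JSON. drive_tool: Moves the arm, as the interface text tells. Its arguments: {"type":"object","properties":{"targets":{"type":"array","items":{"type":"array","items":{"type":"number"}}},"force":{"type":"number"}},"required":["targets"]}

```bash
mkdir -p pics; ls; python3 - <<'E'
from station import bot, snapshot, camera_params
import cv2,numpy as np
print(bot.sense())
for n in ("scene","side"):
    im=snapshot(n); cv2.imwrite(f"pics/{n}0.png",im[:,:,::-1]); 
for n in ("scene","side","wrist"):
    p=camera_params(n); print(n,{k:np.round(v,4).tolist() for k,v in p.items()})
E
```

```text
pics
{'t': 0.0, 'q': array([ 1.20550251e+00,  4.94205119e-01,  1.34613703e+00,  4.32155184e-06,
        1.30250385e+00, -9.54891831e-02]), 'qd': array([-1.90900741e-03, -3.52820976e-04,  5.40386571e-05,  5.84282584e-04,
       -3.45296624e-04, -1.59301851e-04]), 'tau': array([ 8.85701738e-04, -8.78830147e+01, -3.81867206e+01,  7.06891296e-02,
        5.29071945e-02, -8.69158885e-05]), 'tool_pos': array([0.16644607, 0.60204615, 0.22732262]), 'tool_rot': array([ 1.34494061e-01,  9.90914202e-01, -6.09639243e-04, -1.45134416e-04]), 'wrist_force': array([ 0.19680564,  0.43936494, -0.02507601]), 'torque': array([ 0.01945644, -0.06053246,  0.00154714]), 'grip_force': 0.0, 'gripper_width': 0.09122958061933237}
scene {'mtx': [[438.5875, 0.0, 284.5807], [0.0, 438.5875, 207.2857], [0.0, 0.0, 1.0]], 'R': [[-0.8109, 0.5849, 0.0152], [0.4285, 0.6114, -0.6653], [-0.3984, -0.533, -0.7465]], 't': [0.4862, -0.0821, 1.2328]}
side {'mtx': [[537.9389, 0.0, 281.6542], [0.0, 537.9389, 199.9468], [0.0, 0.0, 1.0]], 'R': [[0.8761, -0.482, -0.013], [-0.3587, -0.6335, -0.6856], [0.3222, 0.6053, -0.7279]], 't': [-0.4982, 0.2069, 1.376]}
wrist {'mtx': [[330.0496, 0.0, 286.15], [0.0, 330.0496, 215.0691], [0.0, 0.0, 1.0]], 'mount': [[0.0006, -0.9636, -0.2672, 0.0747], [1.0, 0.0007, -0.0003, 0.0008], [0.0004, -0.2672, 0.9636, -0.1564], [0.0, 0.0, 0.0, 1.0]]}
```

View pics/scene0.png

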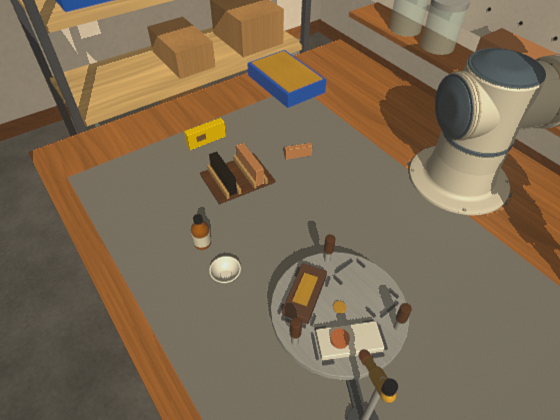

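View pics/side0.png

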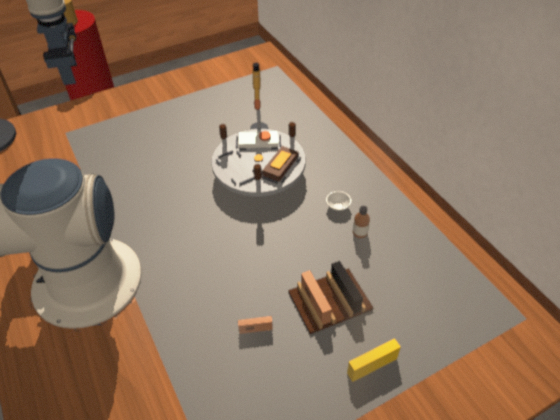

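The candidates are the tan brick in the rack (scene 250,165; side 316,297), the small tan brick outside it (scene 298,151; side 256,325) and the yellow one (scene 206,134). The brick in the rack fits: it isn't yellow, it is the larger tan one and it stands in a slot. I'll confirm in an enlarged crop and triangulate.

```bash
cat > h.py <<'E'
from station import bot, snapshot, camera_params
import cv2,numpy as np
from scipy.spatial.transform import Rotation as Ro
def cam(n,s=None):
    p=camera_params(n); K=np.array(p["mtx"])
    if n!="wrist": return K,np.array(p["R"]),np.array(p["t"])
    T=np.eye(4);T[:3,:3]=Ro.from_quat(s["tool_rot"]).as_matrix();T[:3,3]=s["tool_pos"]
    M=np.linalg.inv(T@np.array(p["mount"])); return K,M[:3,:3],M[:3,3]
def atz(c,uv,z):
    K,R,t=c; d=R.T@np.linalg.inv(K)@[*uv,1]; o=-R.T@t; return o+d*(z-o[2])/d[2]
def proj(c,X):
    K,R,t=c; p=K@(R@np.asarray(X,float)+t); return p[:2]/p[2]
def tri(a,ua,b,ub):
    P=[c[0]@np.c_[c[1],c[2]] for c in(a,b)]
    X=cv2.triangulatePoints(P[0],P[1],np.float64(ua),np.float64(ub)).ravel(); return X[:3]/X[3]
E
python3 - <<'E'
from h import *
a,b=cam("scene"),cam("side"); np.set_printoptions(precision=3,suppress=True)
print("hub",tri(a,(340,307),b,(258,157)))
for n,u,v in (("post",(330,238),(257,167)),("postL",(404,308),(223,128)),("postR",(297,323),(292,126))): print(n,tri(a,u,b,v),atz(a,u,.14),atz(b,v,.14))
print("brick",tri(a,(250,160),b,(314,288)), "bottle",tri(a,(201,246),b,(361,234)),"dish",tri(a,(225,268),b,(339,202)))
A=cv2.imread("pics/scene0.png")[120:220,170:320];B=cv2.imread("pics/side0.png")[250:390,230:410]
A=cv2.resize(A,(600,400),interpolation=3)[:, :];B=cv2.resize(B,(514,400),interpolation=3)
C=np.vstack([cv2.resize(A,(400,267)),cv2.resize(B,(400,311))]); cv2.imwrite("pics/c1.png",C)
E
```

```text
hub [0.565 0.139 0.064]
post [0.51  0.031 0.137] [0.51  0.033 0.14 ] [0.51  0.027 0.14 ]
postL [0.501 0.233 0.133] [0.503 0.236 0.14 ] [0.499 0.224 0.14 ]
postR [0.681 0.142 0.133] [0.68  0.146 0.14 ] [0.678 0.132 0.14 ]
brick [ 0.472 -0.337  0.061] bottle [ 0.701 -0.21  -0.007] dish [ 0.696 -0.102  0.024]
```

View pics/c1.png

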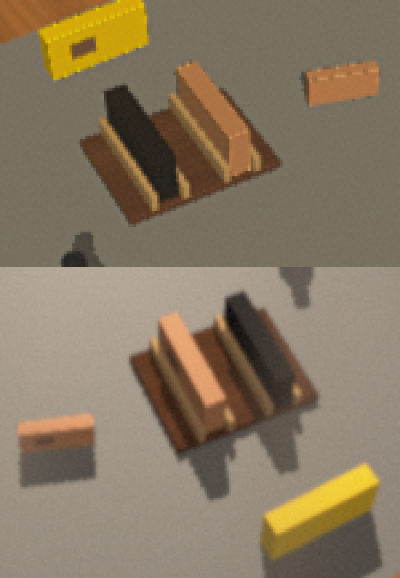

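The enlarged crop confirms it: the larger tan brick stands in the rack slot next to the charcoal block, and the loose tan one is small and has a mark. Next I compute the brick's yaw and the move to a point above it.

```bash
cat >> h.py <<'E'
def rel(pos,R,s=None,T0=None):
    """shift & rotvec(deg) in tool axes from current measured pose to target"""
    s=s or bot.sense(); R0=Ro.from_quat(s["tool_rot"]); 
    return np.round(R0.inv().apply(np.asarray(pos)-s["tool_pos"]),4), np.round((R0.inv()*R).as_rotvec(degrees=True),1)
def down(yaw):
    "tool z down, tool y (closing line) at angle yaw deg from world x"
    y=np.array([np.cos(np.radians(yaw)),np.sin(np.radians(yaw)),0]); z=np.array([0,0,-1.]); x=np.cross(y,z)
    return Ro.from_matrix(np.c_[x,y,z])
E
python3 - <<'E'
from h import *
a,b=cam("scene"),cam("side"); np.set_printoptions(precision=3,suppress=True)
for c,u,v in ((a,(240.5,145.5),(260,170)),(b,(305.6,273),(326.3,312))):
    p,q=atz(c,u,.066),atz(c,v,.066);d=q-p; print(p,q,(p+q)/2,np.linalg.norm(d),np.degrees(np.arctan2(d[1],d[0])))
s=bot.sense();R0=Ro.from_quat(s["tool_rot"]);print(R0.as_matrix())
E
```

```text
[ 0.464 -0.398  0.066] [ 0.474 -0.286  0.066] [ 0.469 -0.342  0.066] 0.1128191882693885 84.79490305565459
[ 0.475 -0.293  0.066] [ 0.461 -0.41   0.066] [ 0.468 -0.351  0.066] 0.11741331752480952 -96.84633784293831
[[-0.964  0.267 -0.   ]
 [ 0.267  0.964 -0.001]
 [ 0.    -0.001 -1.   ]]
```

```bash
cat >> h.py <<'E'
def seq(poses):
    "poses: (pos,yaw). prints rel row for each from previous"
    s=bot.sense(); p,R=s["tool_pos"],Ro.from_quat(s["tool_rot"])
    for P,y in poses:
        Q=y if isinstance(y,Ro) else down(y)
        print(np.round(R.inv().apply(np.array(P)-p),4).tolist(),np.round((R.inv()*Q).as_rotvec(degrees=True),1).tolist()); p,R=np.array(P),Q
E
python3 - <<'E'
from h import *
seq([((.39,.34,.27),45),((.42,.02,.27),10),((.468,-.28,.25),-6),((.468,-.345,.25),-6)])
E
```

```text
[-0.2853, -0.1931, -0.0424] [-0.1, 0.0, 29.5]
[-0.2475, -0.2051, 0.0] [0.0, 0.0, 35.0]
[-0.3038, -0.0048, 0.02] [0.0, 0.0, 16.0]
[-0.0646, 0.0068, 0.0] [0.0, 0.0, 0.0]
```

drive_tool([
  [-0.034, -0.023, -0.005, 0, 0, 3.6, 0.0912],
  [-0.068, -0.046, -0.01, 0, 0, 7.2, 0.0912],
  [-0.102, -0.069, -0.015, 0, 0, 10.8, 0.0912],
  [-0.136, -0.092, -0.02, 0, 0, 14.4, 0.0912],
  [-0.17, -0.115, -0.025, 0, 0, 18, 0.0912],
  [-0.204, -0.138, -0.03, 0, 0, 21.6, 0.0912],
  [-0.238, -0.161, -0.035, 0, 0, 25.2, 0.0912],
  [-0.272, -0.184, -0.04, 0, 0, 29, 0.0912],
])

```text
t: 0.77
tool_pos: [0.3804, 0.3508, 0.2681]
tool_rot: [0.38, 0.925, -0.0, -0.0]
wrist_force: [0.7, 0.9, 0.7]
gripper_width: 0.0909
grip_force: 0.0
```

drive_tool([
  [-0.031, -0.026, 0, 0, 0, 4.4, 0.0912],
  [-0.062, -0.052, 0, 0, 0, 8.8, 0.0912],
  [-0.093, -0.078, 0, 0, 0, 13.2, 0.0912],
  [-0.124, -0.103, 0, 0, 0, 17.6, 0.0912],
  [-0.155, -0.128, 0, 0, 0, 22, 0.0912],
  [-0.186, -0.154, 0, 0, 0, 26.4, 0.0912],
  [-0.217, -0.18, 0, 0, 0, 30.7, 0.0912],
  [-0.248, -0.205, 0, 0, 0, 35, 0.0912],
])

```text
t: 1.43
tool_pos: [0.4126, 0.0306, 0.2679]
tool_rot: [0.641, 0.768, -0.0, -0.0]
wrist_force: [1.2, 0.3, 0.8]
gripper_width: 0.0912
grip_force: 0.0
```

```bash
python3 - <<'E'
from h import *
seq([((.468,-.28,.25),-6),((.468,-.345,.25),-6)])
E
```

```text
[-0.3155, -0.0012, 0.0179] [-0.0, -0.0, 16.3]
[-0.0646, 0.0068, 0.0] [0.0, 0.0, 0.0]
```

drive_tool([
  [-0.04, 0, 0.002, 0, 0, 2, 0.0912],
  [-0.08, 0, 0.004, 0, 0, 4, 0.0912],
  [-0.12, 0, 0.007, 0, 0, 6, 0.0912],
  [-0.16, 0, 0.009, 0, 0, 8, 0.0912],
  [-0.2, 0, 0.011, 0, 0, 10, 0.0912],
  [-0.24, 0, 0.013, 0, 0, 12, 0.0912],
  [-0.28, 0, 0.015, 0, 0, 14, 0.0912],
  [-0.316, -0.001, 0.018, 0, 0, 16.3, 0.0912],
])

```text
t: 2.1
tool_pos: [0.47, -0.2809, 0.2497]
tool_rot: [0.742, 0.67, -0.0, 0.0]
wrist_force: [0.3, -0.1, 0.8]
gripper_width: 0.091
grip_force: 0.0
```

drive_tool([
  [-0.02, 0.002, 0, 0, 0, 0, 0.0912],
  [-0.04, 0.004, 0, 0, 0, 0, 0.0912],
  [-0.055, 0.006, 0, 0, 0, 0, 0.0912],
  [-0.065, 0.007, 0, 0, 0, 0, 0.0912],
  [-0.065, 0.007, 0, 0, 0, 0, 0.0912],
  [-0.065, 0.007, 0, 0, 0, 0, 0.0912],
  [-0.065, 0.007, 0, 0, 0, 0, 0.0912],
  [-0.065, 0.007, 0, 0, 0, 0, 0.0912],
])

```text
t: 2.77
tool_pos: [0.4705, -0.3426, 0.2501]
tool_rot: [0.741, 0.671, 0.0, -0.0]
wrist_force: [0.3, 1.2, -0.8]
gripper_width: 0.0911
grip_force: 0.0
```

```bash
python3 - <<'E'
from h import *
s=bot.sense(); im=snapshot("wrist"); cv2.imwrite("pics/w1.png",im[:,:,::-1]); print(s["tool_pos"],s["tool_rot"]); np.save("w1.npy",np.r_[s["tool_pos"],s["tool_rot"]])
E
```

```text
[ 0.4705062  -0.34257479  0.25006646] [ 7.41398571e-01  6.71064934e-01  6.81300824e-05 -8.88235634e-05]
```

View pics/w1.png

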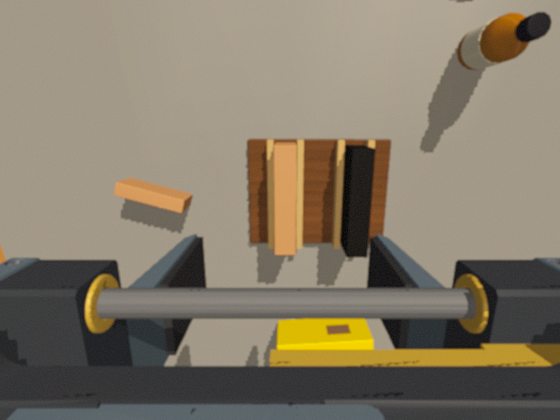

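The wrist view shows the tan brick's top face at columns 273–297, rows 142–247. The charcoal block is at (358,200) and the small tan brick is off to the left. I compute the grasp.

```bash
python3 - <<'E'
from h import *
np.set_printoptions(precision=4,suppress=True)
w=np.load("w1.npy"); s=dict(tool_pos=w[:3],tool_rot=w[3:]); c=cam("wrist",s)
P=np.array([atz(c,u,.066) for u in ((274,142),(297,142),(297,247),(274,247))]); print(P,P.mean(0))
d=P[0]+P[1]-P[2]-P[3]; print("len dir",np.degrees(np.arctan2(d[1],d[0])),np.linalg.norm(d)/2)
R=[atz(c,u,.01) for u in ((248,139),(390,139),(386,243),(249,243))]; print(np.array(R),np.mean(R,0))
print("small",atz(c,(153,195),.02),"bottle",atz(c,(473,65),0.0), "yaw",np.degrees(np.arctan2(*Ro.from_quat(s["tool_rot"]).as_matrix()[1::-1,1])))
E
```

```text
[[ 0.4649 -0.2837  0.066 ]
 [ 0.488  -0.286   0.066 ]
 [ 0.4778 -0.3985  0.066 ]
 [ 0.4526 -0.396   0.066 ]] [ 0.4708 -0.3411  0.066 ]
len dir 84.30266214120195 0.11296406104867
[[ 0.4326 -0.2801  0.01  ]
 [ 0.5982 -0.2965  0.01  ]
 [ 0.5912 -0.4259  0.01  ]
 [ 0.4171 -0.4087  0.01  ]] [ 0.5098 -0.3528  0.01  ]
small [ 0.3123 -0.3333  0.02  ] bottle [ 0.6961 -0.2243  0.    ] yaw -5.7013786022470425
```

drive_tool([
  [-0.003, 0, 0.03, 0, 0, 0, 0.0912],
  [-0.003, 0, 0.065, 0, 0, 0, 0.0912],
  [-0.003, 0, 0.1, 0, 0, 0, 0.0912],
  [-0.003, 0, 0.135, 0, 0, 0, 0.0912],
  [-0.003, 0, 0.165, 0, 0, 0, 0.0912],
  [-0.003, 0, 0.188, 0, 0, 0, 0.0912],
  [-0.003, 0, 0.2, 0, 0, 0, 0.0912],
  [-0.003, 0, 0.203, 0, 0, 0, 0.0912],
])

```text
t: 3.48
tool_pos: [0.4693, -0.3452, 0.0448]
tool_rot: [0.742, 0.671, -0.0, -0.002]
wrist_force: [-0.6, 0.6, 0.8]
gripper_width: 0.0912
grip_force: 0.0
```

drive_tool([
  [0, 0, 0, 0, 0, 0, 0.0912],
  [0, 0, 0, 0, 0, 0, 0.015],
  [0, 0, 0, 0, 0, 0, 0.015],
  [0, 0, 0, 0, 0, 0, 0.015],
  [0, 0, 0, 0, 0, 0, 0.015],
  [0, 0, 0, 0, 0, 0, 0.015],
  [0, 0, 0, 0, 0, 0, 0.015],
  [0, 0, 0, 0, 0, 0, 0.015],
], force=25)

```text
t: 4.15
tool_pos: [0.4701, -0.3467, 0.0471]
tool_rot: [0.742, 0.671, 0.0, 0.0]
wrist_force: [-0.1, -0.3, -0.8]
gripper_width: 0.0472
grip_force: 0.0
```

drive_tool([
  [0, 0, 0, 0, 0, 0, 0.015],
  [0, 0, 0, 0, 0, 0, 0.015],
  [0, 0, 0, 0, 0, 0, 0.015],
  [0, 0, 0, 0, 0, 0, 0.015],
  [0, 0, 0, 0, 0, 0, 0.015],
  [0, 0, 0, 0, 0, 0, 0.015],
  [0, 0, 0, 0, 0, 0, 0.015],
  [0, 0, 0, 0, 0, 0, 0.015],
])

```text
t: 4.82
tool_pos: [0.4699, -0.3466, 0.0469]
tool_rot: [0.742, 0.671, -0.0, -0.0]
wrist_force: [-2.3, 0.2, 0.9]
gripper_width: 0.0237
grip_force: 25.0
```

drive_tool([
  [0, 0, -0.005, 0, 0, 0, 0.015],
  [0, 0, -0.015, 0, 0, 0, 0.015],
  [0, 0, -0.03, 0, 0, 0, 0.015],
  [0, 0, -0.045, 0, 0, 0, 0.015],
  [0, 0, -0.065, 0, 0, 0, 0.015],
  [0, 0, -0.085, 0, 0, 0, 0.015],
  [0, 0, -0.097, 0, 0, 0, 0.015],
  [0, 0, -0.1, 0, 0, 0, 0.015],
])

```text
t: 5.48
tool_pos: [0.4711, -0.3475, 0.15]
tool_rot: [0.742, 0.671, 0.0, 0.002]
wrist_force: [0.4, 0.3, -2.4]
gripper_width: 0.024
grip_force: 25.0
```

```bash
python3 - <<'E'
from h import *
s=bot.sense(); print(s["tool_pos"],s["wrist_force"],s["gripper_width"])
T=down(-5.7)*Ro.from_rotvec([35,0,0],degrees=True)
seq([((.45,-.14,.12),T),((.45,-.14,.045),T)])
E
```

```text
[ 0.47109766 -0.34745362  0.1499523 ] [ 0.40829163  0.30797633 -2.3573367 ] 0.024032176524724103
[0.2044, -0.0419, 0.0293] [35.2, 0.1, -0.1]
[0.0, 0.043, 0.0614] [0.0, 0.0, 0.0]
```

drive_tool([
  [0.015, -0.003, 0, 0, 0, 0, 0.015],
  [0.045, -0.009, 0, 4, 0, 0, 0.015],
  [0.08, -0.016, 0.005, 10, 0, 0, 0.015],
  [0.115, -0.024, 0.01, 16, 0, 0, 0.015],
  [0.15, -0.031, 0.016, 22, 0, 0, 0.015],
  [0.18, -0.037, 0.022, 28, 0, 0, 0.015],
  [0.198, -0.041, 0.026, 33, 0, 0, 0.015],
  [0.204, -0.042, 0.027, 35, 0, 0, 0.015],
])

```text
t: 6.15
tool_pos: [0.4488, -0.1364, 0.1186]
tool_rot: [0.706, 0.64, -0.204, -0.226]
wrist_force: [-0.4, 0.1, -2.0]
gripper_width: 0.0235
grip_force: 25.0
```

drive_tool([
  [0, 0.004, 0.006, 0, 0, 0, 0.015],
  [0, 0.012, 0.017, 0, 0, 0, 0.015],
  [0, 0.02, 0.029, 0, 0, 0, 0.015],
  [0, 0.028, 0.041, 0, 0, 0, 0.015],
  [0, 0.036, 0.051, 0, 0, 0, 0.015],
  [0, 0.041, 0.058, 0, 0, 0, 0.015],
  [0, 0.043, 0.061, 0, 0, 0, 0.015],
  [0, 0.043, 0.061, 0, 0, 0, 0.015],
])

```text
t: 6.82
tool_pos: [0.4486, -0.1398, 0.0447]
tool_rot: [0.708, 0.639, -0.202, -0.223]
wrist_force: [0.2, 0.3, -2.5]
gripper_width: 0.024
grip_force: 25.0
```

drive_tool([
  [0, 0.001, 0.001, 0, 0, 0, 0.015],
  [0, 0.002, 0.002, 0, 0, 0, 0.015],
  [0, 0.002, 0.003, 0, 0, 0, 0.015],
  [0, 0.003, 0.004, 0, 0, 0, 0.015],
  [0, 0.003, 0.005, 0, 0, 0, 0.015],
  [0, 0.004, 0.006, 0, 0, 0, 0.015],
  [0, 0.004, 0.006, 0, 0, 0, 0.015],
  [0, 0.004, 0.006, 0, 0, 0, 0.015],
])

```text
t: 7.48
tool_pos: [0.4489, -0.1395, 0.038]
tool_rot: [0.707, 0.64, -0.202, -0.223]
wrist_force: [0.9, -0.9, -2.7]
gripper_width: 0.024
grip_force: 25.0
```

drive_tool([
  [0, 0.001, 0.001, 0, 0, 0, 0.015],
  [0, 0.001, 0.001, 0, 0, 0, 0.015],
  [0, 0.001, 0.001, 0, 0, 0, 0.048],
  [0, 0.001, 0.001, 0, 0, 0, 0.048],
  [0, 0.001, 0.001, 0, 0, 0, 0.048],
  [0, 0.001, 0.001, 0, 0, 0, 0.048],
  [0, 0.001, 0.001, 0, 0, 0, 0.048],
  [0, 0.001, 0.001, 0, 0, 0, 0.048],
])

```text
t: 8.15
tool_pos: [0.4491, -0.1395, 0.0367]
tool_rot: [0.707, 0.64, -0.202, -0.223]
wrist_force: [0.6, 0.4, -1.2]
gripper_width: 0.048
grip_force: 0.2
```

drive_tool([
  [0, 0, -0.005, 0, 0, 0, 0.048],
  [0, 0, -0.015, 0, 0, 0, 0.048],
  [0, 0, -0.03, 0, 0, 0, 0.048],
  [0, 0, -0.045, 0, 0, 0, 0.048],
  [0, 0, -0.065, 0, 0, 0, 0.048],
  [0, 0, -0.09, 0, 0, 0, 0.0912],
  [0, 0, -0.12, 0, 0, 0, 0.0912],
  [0, 0, -0.14, 0, 0, 0, 0.0912],
])

```text
t: 8.82
tool_pos: [0.5309, -0.1478, 0.1543]
tool_rot: [0.708, 0.64, -0.201, -0.222]
wrist_force: [-0.2, -0.2, 0.7]
gripper_width: 0.0651
grip_force: 0.0
```

```bash
python3 - <<'E'
from h import *
seq([((.468,-.14,.25),-5.7)])
E
```

```text
[0.0014, -0.1067, -0.0423] [-34.9, 0.0, -0.1]
```

drive_tool([
  [0, -0.01, -0.005, -4, 0, 0, 0.0912],
  [0, -0.03, -0.01, -9, 0, 0, 0.0912],
  [0, -0.05, -0.018, -15, 0, 0, 0.0912],
  [0, -0.07, -0.026, -21, 0, 0, 0.0912],
  [0, -0.09, -0.034, -27, 0, 0, 0.0912],
  [0.001, -0.1, -0.04, -32, 0, 0, 0.0912],
  [0.001, -0.107, -0.042, -35, 0, 0, 0.0912],
  [0.001, -0.107, -0.042, -35, 0, 0, 0.0912],
])

```text
t: 9.48
tool_pos: [0.4645, -0.1399, 0.2499]
tool_rot: [0.742, 0.671, 0.001, 0.002]
wrist_force: [0.7, -0.2, 0.3]
gripper_width: 0.0914
grip_force: 0.0
```

```bash
python3 - <<'E'
from h import *
s=bot.sense(); im=snapshot("wrist"); cv2.imwrite("pics/w2.png",im[:,:,::-1]); print(s["tool_pos"],s["tool_rot"],s["qd"].round(3)); np.save("w2.npy",np.r_[s["tool_pos"],s["tool_rot"]])
E
```

```text
[ 0.46449632 -0.13994579  0.24987395] [0.74184882 0.67056126 0.00149687 0.00238338] [ 0.016  0.091 -0.079 -0.028  0.087  0.036]
```

View pics/w2.png

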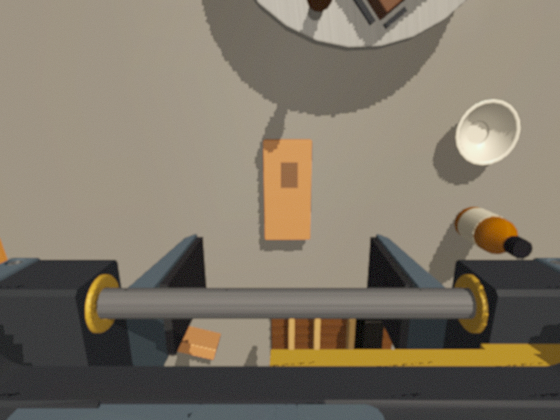

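The brick lies flat, with its top face at columns 263–312 and rows 140–239.

```bash
python3 - <<'E'
from h import *
np.set_printoptions(precision=4,suppress=True)
w=np.load("w2.npy"); s=dict(tool_pos=w[:3],tool_rot=w[3:]); c=cam("wrist",s)
im=cv2.imread("pics/w2.png"); hsv=cv2.cvtColor(im,cv2.COLOR_BGR2HSV)
m=cv2.inRange(hsv,(5,90,170),(22,255,255)); m[:120]=0;m[250:]=0;m[:,:240]=0;m[:,340:]=0
k=max(cv2.findContours(m,cv2.RETR_EXTERNAL,cv2.CHAIN_APPROX_NONE)[0],key=cv2.contourArea).reshape(-1,2)
W=np.array([atz(c,u,.024)[:2] for u in k]); r=cv2.minAreaRect((W*1000).astype(np.float32)); print(r,k.min(0),k.max(0))
E
```

```text
((467.8337097167969, -141.33087158203125), (119.7917251586914, 55.66392135620117), 84.31028747558594) [263 139] [311 239]
```

```bash
python3 - <<'E'
from h import *
print(bot.sense()["tool_pos"]); seq([((.4678,-.1413,.018),-5.7)])
E
```

```text
[ 0.4652577  -0.1402106   0.24893555]
[-0.0007, 0.0022, 0.2309] [0.1, 0.0, -0.1]
```

drive_tool([
  [-0.001, 0.001, 0.02, 0, 0, 0, 0.0912],
  [-0.001, 0.001, 0.055, 0, 0, 0, 0.0912],
  [-0.001, 0.001, 0.09, 0, 0, 0, 0.0912],
  [-0.001, 0.001, 0.13, 0, 0, 0, 0.0912],
  [-0.001, 0.001, 0.165, 0, 0, 0, 0.0912],
  [-0.001, 0.001, 0.195, 0, 0, 0, 0.0912],
  [-0.001, 0.001, 0.21, 0, 0, 0, 0.0912],
  [-0.001, 0.001, 0.21, 0, 0, 0, 0.0912],
])

```text
t: 10.2
tool_pos: [0.4658, -0.1406, 0.0333]
tool_rot: [0.742, 0.671, -0.002, -0.003]
wrist_force: [-0.6, 0.2, 0.6]
gripper_width: 0.0912
grip_force: 0.0
```

```bash
python3 - <<'E'
from h import *
print(bot.sense()["tool_pos"]); seq([((.4678,-.1413,.018),-5.7)])
E
```

```text
[ 0.46582319 -0.1406326   0.03333   ]
[-0.0005, 0.0021, 0.0153] [-0.4, -0.1, -0.0]
```

drive_tool([
  [0, 0.001, 0.005, 0, 0, 0, 0.0912],
  [0, 0.002, 0.01, 0, 0, 0, 0.0912],
  [0, 0.002, 0.015, 0, 0, 0, 0.0912],
  [0, 0.002, 0.018, 0, 0, 0, 0.0912],
  [0, 0.002, 0.018, 0, 0, 0, 0.0912],
  [0, 0.002, 0.018, 0, 0, 0, 0.08],
  [0, 0.002, 0.018, 0, 0, 0, 0.07],
  [0, 0.002, 0.018, 0, 0, 0, 0.066],
])

```text
t: 10.87
tool_pos: [0.4689, -0.1416, 0.0195]
tool_rot: [0.742, 0.671, 0.0, 0.0]
wrist_force: [-0.1, 0.2, 0.6]
gripper_width: 0.0736
grip_force: 0.0
```

drive_tool([
  [0, -0.001, 0.002, 0, 0, 0, 0.06],
  [0, -0.001, 0.002, 0, 0, 0, 0.04],
  [0, -0.001, 0.002, 0, 0, 0, 0.04],
  [0, -0.001, 0.002, 0, 0, 0, 0.04],
  [0, -0.001, 0.002, 0, 0, 0, 0.04],
  [0, -0.001, 0.002, 0, 0, 0, 0.04],
  [0, -0.001, 0.002, 0, 0, 0, 0.04],
  [0, -0.001, 0.002, 0, 0, 0, 0.04],
], force=30)

```text
t: 11.53
tool_pos: [0.4678, -0.1414, 0.0171]
tool_rot: [0.742, 0.671, 0.0, 0.0]
wrist_force: [0.5, 0.0, -2.5]
gripper_width: 0.0555
grip_force: 30.0
```

drive_tool([
  [0, 0, -0.005, 0, 0, 0, 0.04],
  [0, 0, -0.02, 0, 0, 0, 0.04],
  [0, 0, -0.045, 0, 0, 0, 0.04],
  [0, 0, -0.075, 0, 0, 0, 0.04],
  [0, 0, -0.11, 0, 0, 0, 0.04],
  [0, 0, -0.145, 0, 0, 0, 0.04],
  [0, 0, -0.17, 0, 0, 0, 0.04],
  [0, 0, -0.18, 0, 0, 0, 0.04],
])

```text
t: 12.2
tool_pos: [0.4688, -0.1418, 0.2011]
tool_rot: [0.742, 0.671, 0.001, 0.002]
wrist_force: [0.6, 0.3, -2.3]
gripper_width: 0.0557
grip_force: 30.0
```

```bash
python3 - <<'E'
from h import *
s=bot.sense();print(s["tool_pos"],s["gripper_width"]); seq([((.41,.0,.28),-3),((.41,.08,.28),-3)])
E
```

```text
[ 0.46878849 -0.14180503  0.20114309] 0.055728984673164214
[0.1351, -0.0723, -0.0794] [0.3, 0.1, -2.8]
[0.0799, -0.0042, 0.0] [0.0, 0.0, 0.0]
```

drive_tool([
  [0.01, 0.002, -0.01, 0, 0, 0, 0.04],
  [0.025, 0.004, -0.024, 0, 0, 0, 0.04],
  [0.045, 0.007, -0.042, 0, 0, 0, 0.04],
  [0.065, 0.01, -0.062, 0, 0, 0, 0.04],
  [0.08, 0.012, -0.075, 0, 0, 0, 0.04],
  [0.084, 0.013, -0.079, 0, 0, 0, 0.04],
  [0.084, 0.013, -0.079, 0, 0, 0, 0.04],
  [0.084, 0.013, -0.079, 0, 0, 0, 0.04],
])

```text
t: 12.87
tool_pos: [0.4887, -0.0594, 0.2758]
tool_rot: [0.742, 0.671, -0.0, -0.0]
wrist_force: [-0.9, 0.2, -3.1]
gripper_width: 0.0555
grip_force: 30.0
```

```bash
python3 - <<'E'
from h import *
s=bot.sense(); im=snapshot("wrist"); cv2.imwrite("pics/w3.png",cv2.resize(im[:,:,::-1],(800,600),interpolation=cv2.INTER_CUBIC)); cv2.imwrite("pics/w3raw.png",im[:,:,::-1]); print(s["tool_pos"],s["tool_rot"],s["qd"].round(3)); np.save("w3.npy",np.r_[s["tool_pos"],s["tool_rot"]])
E
```

```text
[ 0.48866978 -0.05935789  0.27576347] [ 7.41564311e-01  6.70881732e-01 -2.50760416e-04 -1.07122768e-04] [-0.015  0.014  0.012 -0.    -0.003 -0.001]
```

View pics/w3.png

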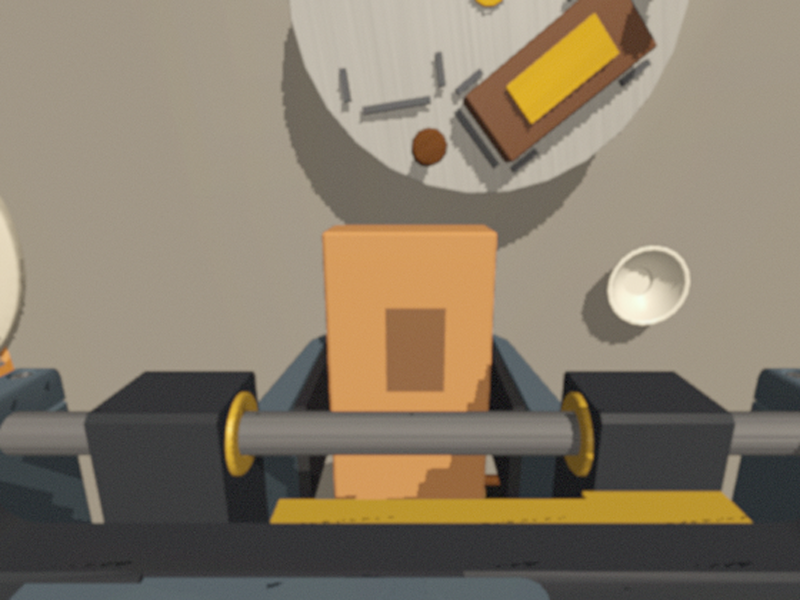

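The disc's near half is visible: post0's top at (429,146), the bay's end curb at (396,105) and the hub at (488,0). I shift 60 mm to see the whole bay.

drive_tool([
  [0.008, 0, 0, 0, 0, 0, 0.04],
  [0.02, 0, 0, 0, 0, 0, 0.04],
  [0.035, 0, 0, 0, 0, 0, 0.04],
  [0.05, 0, 0, 0, 0, 0, 0.04],
  [0.06, 0, 0, 0, 0, 0, 0.04],
  [0.06, 0, 0, 0, 0, 0, 0.04],
  [0.06, 0, 0, 0, 0, 0, 0.04],
  [0.06, 0, 0, 0, 0, 0, 0.04],
])

```text
t: 13.58
tool_pos: [0.495, 0.0004, 0.276]
tool_rot: [0.742, 0.671, -0.0, -0.0]
wrist_force: [-0.3, -0.5, -2.2]
gripper_width: 0.0556
grip_force: 30.0
```

```bash
python3 - <<'E'
from h import *
s=bot.sense(); im=snapshot("wrist")[:,:,::-1]; cv2.imwrite("pics/w4.png",im); cv2.imwrite("pics/w4c.png",cv2.resize(im[0:190,160:460],(780,494),interpolation=cv2.INTER_CUBIC)); print(s["tool_pos"],s["tool_rot"],s["qd"].round(3)); np.save("w4.npy",np.r_[s["tool_pos"],s["tool_rot"]])
E
```

```text
[4.95046372e-01 4.30692398e-04 2.75977232e-01] [ 7.41658886e-01  6.70777208e-01 -1.79393049e-04 -5.10418679e-05] [-0.01  -0.    -0.001 -0.     0.    -0.001]
```

View pics/w4c.png

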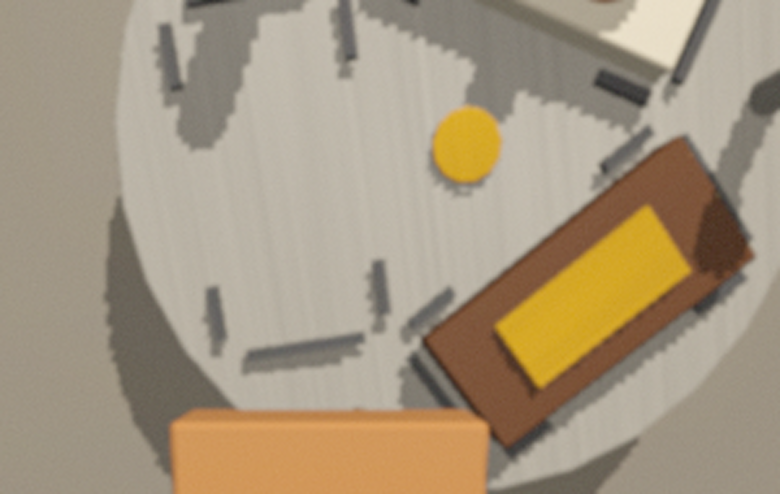

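Crop shows the hub at (467,143), side curbs running (164,25)–(220,340) on the left and (342,0)–(382,310) on the right, and the near end curb at (247,354)–(363,337).

```bash
python3 - <<'E'
from h import *
np.set_printoptions(precision=4,suppress=True)
w=np.load("w4.npy"); c=cam("wrist",dict(tool_pos=w[:3],tool_rot=w[3:]))
g=lambda x,y,z:atz(c,(160+x/2.6,y/2.6),z)[:2]
hub=g(467,143,.064); L=[g(164,25,.066),g(212,288,.066)]; Rr=[g(343,5,.066),g(378,262,.066)]
Lb,Rb=g(176,90,.066),g(221,345,.066); E=[g(247,352,.066),g(363,335,.066)]
print("hub",hub,"\nL",L,Lb,Rb,"\nR",Rr,g(353,60,.066),g(385,312,.066),"\nend",E)
for a,b in ((L[0],Rb),(Lb,L[1]),(Rr[0],Rr[1]),(E[0],E[1])): d=a-b; print(np.degrees(np.arctan2(d[1],d[0])))
w=np.load("w3.npy"); c3=cam("wrist",dict(tool_pos=w[:3],tool_rot=w[3:])); p0=atz(c3,(429/1.42857,146/1.42857),.14)
print("post0",p0, np.degrees(np.arctan2(*(p0[:2]-hub)[::-1])),np.linalg.norm(p0[:2]-hub), "hub3",atz(c3,(488/1.42857,-2/1.42857),.064))
E
```

```text
hub [0.5644 0.1375] 
L [array([0.4525, 0.1893]), array([0.4577, 0.0935])] [0.4537 0.1669] [0.4583 0.0708] 
R [array([0.5204, 0.1892]), array([0.5258, 0.0968])] [0.5224 0.1704] [0.527  0.0771] 
end [array([0.4687, 0.0669]), array([0.5172, 0.0689])]
92.8252383120462
93.0621903843065
93.34873138610052
-177.626895877887
post0 [0.5106 0.0321 0.14  ] -117.06208351202247 0.1183367361876538 hub3 [0.5627 0.1279 0.064 ]
```

```bash
python3 - <<'E'
from h import *
seq([((.4896,.1336,.17),3),((.4896,.1336,.082),3)])
E
```

```text
[0.1322, -0.0188, 0.106] [-0.0, 0.0, -8.8]
[0.0, 0.0, 0.088] [0.0, 0.0, 0.0]
```

drive_tool([
  [0.01, -0.001, 0, 0, 0, -1, 0.04],
  [0.03, -0.004, 0.01, 0, 0, -2, 0.04],
  [0.06, -0.008, 0.03, 0, 0, -4, 0.04],
  [0.09, -0.013, 0.055, 0, 0, -6, 0.04],
  [0.115, -0.016, 0.08, 0, 0, -7.5, 0.04],
  [0.128, -0.018, 0.098, 0, 0, -8.5, 0.04],
  [0.132, -0.019, 0.106, 0, 0, -8.8, 0.04],
  [0.132, -0.019, 0.106, 0, 0, -8.8, 0.04],
])

```text
t: 14.3
tool_pos: [0.4884, 0.1344, 0.1687]
tool_rot: [0.688, 0.726, -0.001, -0.001]
wrist_force: [0.1, -0.2, -2.4]
gripper_width: 0.0561
grip_force: 30.0
```

drive_tool([
  [0, 0, 0.008, 0, 0, 0, 0.04],
  [0, 0, 0.02, 0, 0, 0, 0.04],
  [0, 0, 0.035, 0, 0, 0, 0.04],
  [0, 0, 0.05, 0, 0, 0, 0.04],
  [0, 0, 0.06, 0, 0, 0, 0.04],
  [0, 0, 0.065, 0, 0, 0, 0.04],
  [0, 0, 0.065, 0, 0, 0, 0.04],
  [0, 0, 0.065, 0, 0, 0, 0.04],
])

```text
t: 14.97
tool_pos: [0.4899, 0.1335, 0.1056]
tool_rot: [0.688, 0.725, 0.0, 0.0]
wrist_force: [-0.2, -0.0, -2.9]
gripper_width: 0.056
grip_force: 30.0
```

```bash
python3 - <<'E'
from h import *
s=bot.sense();print(s["tool_pos"],s["gripper_width"],s["wrist_force"]); seq([((.4896,.1336,.0775),3)])
for n in ("scene",): 
    im=snapshot(n)[:,:,::-1]; cv2.imwrite("pics/s2.png",cv2.resize(im[210:390,250:430],(600,600),interpolation=cv2.INTER_CUBIC))
E
```

```text
[0.48987927 0.13350253 0.10562237] 0.05601436768945554 [-0.21928009 -0.03811132 -2.89990332]
[0.0001, -0.0003, 0.0281] [0.0, -0.0, 0.0]
```

View pics/s2.png

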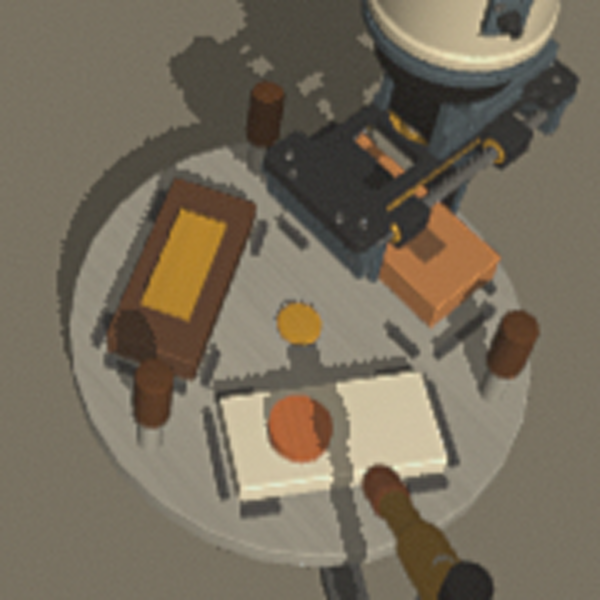

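The brick (430,270) hovers over the bay, aligned with the end curb at (465,330). Lowering it now.

drive_tool([
  [0, 0, 0.004, 0, 0, 0, 0.04],
  [0, 0, 0.01, 0, 0, 0, 0.04],
  [0, 0, 0.016, 0, 0, 0, 0.04],
  [0, 0, 0.021, 0, 0, 0, 0.04],
  [0, 0, 0.024, 0, 0, 0, 0.04],
  [0, 0, 0.026, 0, 0, 0, 0.04],
  [0, 0, 0.027, 0, 0, 0, 0.04],
  [0, 0, 0.027, 0, 0, 0, 0.04],
])

```text
t: 15.68
tool_pos: [0.4894, 0.1338, 0.0779]
tool_rot: [0.688, 0.726, -0.0, -0.0]
wrist_force: [-0.0, 0.1, -1.5]
gripper_width: 0.0557
grip_force: 30.0
```

drive_tool([
  [0, 0, 0.0005, 0, 0, 0, 0.04],
  [0, 0, 0.001, 0, 0, 0, 0.04],
  [0, 0, 0.001, 0, 0, 0, 0.074],
  [0, 0, 0.001, 0, 0, 0, 0.074],
  [0, 0, 0.001, 0, 0, 0, 0.074],
  [0, 0, 0.001, 0, 0, 0, 0.074],
  [0, 0, 0.001, 0, 0, 0, 0.074],
  [0, 0, 0.001, 0, 0, 0, 0.074],
])

```text
t: 16.35
tool_pos: [0.4895, 0.1338, 0.0772]
tool_rot: [0.688, 0.726, 0.0, 0.0]
wrist_force: [-0.3, 0.1, -0.4]
gripper_width: 0.0738
grip_force: 0.0
```

drive_tool([
  [0, 0, -0.005, 0, 0, 0, 0.074],
  [0, 0, -0.015, 0, 0, 0, 0.074],
  [0, 0, -0.035, 0, 0, 0, 0.074],
  [0, 0, -0.06, 0, 0, 0, 0.074],
  [0, 0, -0.09, 0, 0, 0, 0.08],
  [0, 0, -0.125, 0, 0, 0, 0.08],
  [0, 0, -0.155, 0, 0, 0, 0.08],
  [0, 0, -0.165, 0, 0, 0, 0.08],
])

```text
t: 17.02
tool_pos: [0.4908, 0.1341, 0.2474]
tool_rot: [0.688, 0.726, 0.002, 0.002]
wrist_force: [1.0, -0.8, 0.5]
gripper_width: 0.08
grip_force: 0.0
```

```bash
python3 - <<'E'
from h import *
c=np.array([.5644,.1375]); r=.118
P=lambda a:[*(c+r*np.array([np.cos(np.radians(a)),np.sin(np.radians(a))]))]
s=bot.sense();print(s["tool_pos"],s["q"].round(2))
seq([((*P(-117),.235),57),((*P(-117),.235),70),((*P(-117),.122),70)])
print(P(-117))
E
```

```text
[0.49083908 0.13407245 0.24743086] [0.15 0.31 1.6  0.   1.22 0.1 ]
[-0.1026, 0.0145, 0.0125] [0.3, 0.1, -54.0]
[0.0, 0.0, 0.0] [0.0, 0.0, -13.0]
[0.0, 0.0, 0.113] [0.0, 0.0, 0.0]
[np.float64(0.5108291210307335), np.float64(0.03236123014577261)]
```

drive_tool([
  [-0.01, 0.001, 0, 0, 0, -6, 0.08],
  [-0.025, 0.004, 0, 0, 0, -13, 0.08],
  [-0.045, 0.007, 0, 0, 0, -20, 0.08],
  [-0.065, 0.01, 0, 0, 0, -27, 0.08],
  [-0.085, 0.013, 0, 0, 0, -34, 0.08],
  [-0.1, 0.015, 0, 0, 0, -41, 0.08],
  [-0.103, 0.0155, 0, 0, 0, -48, 0.08],
  [-0.103, 0.0155, 0, 0, 0, -54, 0.08],
])

```text
t: 17.68
tool_pos: [0.5105, 0.0306, 0.2431]
tool_rot: [0.281, 0.96, 0.0, 0.0]
wrist_force: [0.5, 1.1, -0.2]
gripper_width: 0.0801
grip_force: 0.0
```

drive_tool([
  [0, 0, 0, 0, 0, -7, 0.08],
  [0, 0, 0, 0, 0, -14, 0.08],
  [0, 0, 0, 0, 0, -21, 0.08],
  [0, 0, 0, 0, 0, -28, 0.08],
  [0, 0, 0, 0, 0, -35, 0.08],
  [0, 0, 0, 0, 0, -42, 0.08],
  [0, 0, 0, 0, 0, -49, 0.08],
  [0, 0, 0, 0, 0, -55, 0.08],
])

```text
t: 18.35
tool_pos: [0.5103, 0.0318, 0.2431]
tool_rot: [-0.194, 0.981, -0.0, 0.0]
wrist_force: [-1.2, -0.8, 0.9]
gripper_width: 0.0799
grip_force: 0.0
```

```bash
python3 - <<'E'
from h import *
s=bot.sense();print(s["tool_pos"],s["q"].round(2))
seq([((.5108,.0324,.122),112)])
im=snapshot("wrist")[:,:,::-1]; cv2.imwrite("pics/w5.png",im)
E
```

```text
[0.51027632 0.03180301 0.2431482 ] [-0.05  0.32  1.6   0.    1.22 -2.02]
[-0.0006, 0.0004, 0.1211] [-0.0, 0.0, 0.4]
```

View pics/w5.png

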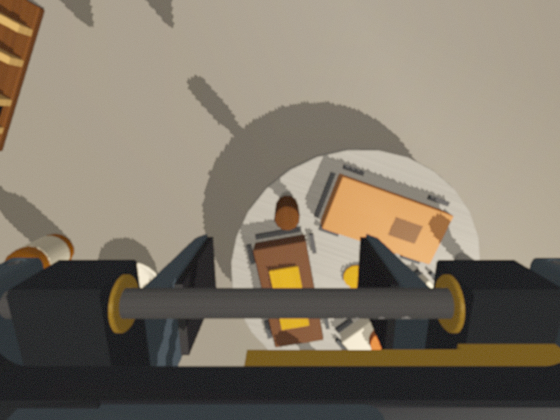

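The brick is seated between the bay's curbs (385,215), and post0 is centred at (287,207). I descend and grip it.

drive_tool([
  [0, 0, 0.01, 0, 0, 0, 0.08],
  [0, 0, 0.03, 0, 0, 0, 0.08],
  [0, 0, 0.055, 0, 0, 0, 0.08],
  [0, 0, 0.08, 0, 0, 0, 0.08],
  [0, 0, 0.1, 0, 0, 0, 0.08],
  [0, 0, 0.115, 0, 0, 0, 0.08],
  [0, 0, 0.121, 0, 0, 0, 0.06],
  [0, 0, 0.121, 0, 0, 0, 0.04],
])

```text
t: 19.07
tool_pos: [0.5095, 0.0318, 0.12]
tool_rot: [-0.19, 0.982, 0.0, -0.001]
wrist_force: [0.2, -0.5, 0.3]
gripper_width: 0.0691
grip_force: 0.0
```

drive_tool([
  [0, 0, 0, 0, 0, 0, 0.03],
  [0, 0, 0, 0, 0, 0, 0.01],
  [0, 0, 0, 0, 0, 0, 0.01],
  [0, 0, 0, 0, 0, 0, 0.01],
  [0, 0, 0, 0, 0, 0, 0.01],
  [0, 0, 0, 0, 0, 0, 0.01],
  [0, 0, 0, 0, 0, 0, 0.01],
  [0, 0, 0, 0, 0, 0, 0.01],
], force=30)

```text
t: 19.73
tool_pos: [0.5106, 0.0319, 0.1213]
tool_rot: [-0.191, 0.982, 0.0, 0.0]
wrist_force: [0.9, 1.5, 2.5]
gripper_width: 0.0211
grip_force: 30.0
```

drive_tool([
  [0, 0, 0, 0, 0, 0, 0.01],
  [0, 0, 0, 0, 0, 0, 0.01],
  [0, 0, 0, 0, 0, 0, 0.01],
  [0, 0, 0, 0, 0, 0, 0.01],
  [0, 0, 0, 0, 0, 0, 0.01],
  [0, 0, 0, 0, 0, 0, 0.01],
  [0, 0, 0, 0, 0, 0, 0.01],
  [0, 0, 0, 0, 0, 0, 0.01],
])

```text
t: 20.4
tool_pos: [0.5107, 0.0319, 0.1213]
tool_rot: [-0.191, 0.982, 0.0, 0.0]
wrist_force: [1.9, 4.0, 5.9]
gripper_width: 0.0214
grip_force: 30.0
```

```bash
python3 - <<'E'
from h import *
s=bot.sense(); p=s["tool_pos"]; R=Ro.from_quat(s["tool_rot"]).as_matrix(); y0=np.degrees(np.arctan2(R[1,1],R[0,1])); print(p,y0,s["gripper_width"])
c=np.array([.5644,.1375]); d=p[:2]-c; r=np.linalg.norm(d); a0=np.degrees(np.arctan2(d[1],d[0])); print(r,a0)
# 5 calls of 24 deg; yaw turns -8 deg per call; 8 rows each
for k in range(5):
    A=a0-24*k; Y=y0-8*k; Rk=down(Y); q0=np.r_[c+r*np.array([np.cos(np.radians(A)),np.sin(np.radians(A))]),0]
    rows=[]
    for i in range(1,9):
        th=np.radians(A-3*i); q=np.r_[c+r*np.array([np.cos(th),np.sin(th)]),0]
        rows.append(np.round(Rk.inv().apply(q-q0)[:2],4).tolist())
    print(rows)
E
```

```text
[0.51067563 0.03187329 0.12128957] 112.03858180844622 0.021446325924498837
0.11850447178747987 -116.95901750613939
[[0.0039, 0.0048], [0.0076, 0.0098], [0.0111, 0.0149], [0.0142, 0.0203], [0.0171, 0.0258], [0.0196, 0.0314], [0.0219, 0.0372], [0.0239, 0.0431]]
[[0.0025, 0.0057], [0.0046, 0.0115], [0.0065, 0.0174], [0.0081, 0.0234], [0.0093, 0.0295], [0.0102, 0.0356], [0.0108, 0.0418], [0.0111, 0.048]]
[[0.0008, 0.0062], [0.0013, 0.0123], [0.0015, 0.0185], [0.0013, 0.0247], [0.0008, 0.0309], [0.0, 0.0371], [-0.0011, 0.0432], [-0.0026, 0.0492]]
[[-0.0009, 0.0061], [-0.0022, 0.0122], [-0.0037, 0.0182], [-0.0056, 0.0241], [-0.0077, 0.03], [-0.0102, 0.0356], [-0.013, 0.0412], [-0.016, 0.0466]]
[[-0.0026, 0.0056], [-0.0054, 0.0111], [-0.0086, 0.0165], [-0.012, 0.0217], [-0.0157, 0.0267], [-0.0196, 0.0314], [-0.0238, 0.036], [-0.0283, 0.0404]]
```

drive_tool([
  [0.004, 0.005, 0, 0, 0, 1, 0.01],
  [0.0075, 0.01, 0, 0, 0, 2, 0.01],
  [0.011, 0.015, 0, 0, 0, 3, 0.01],
  [0.014, 0.0205, 0, 0, 0, 4, 0.01],
  [0.017, 0.026, 0, 0, 0, 5, 0.01],
  [0.0195, 0.0315, 0, 0, 0, 6, 0.01],
  [0.022, 0.037, 0, 0, 0, 7, 0.01],
  [0.024, 0.043, 0, 0, 0, 8, 0.01],
])

```text
t: 21.07
tool_pos: [0.4707, 0.0616, 0.1211]
tool_rot: [-0.122, 0.993, -0.001, -0.001]
wrist_force: [-5.8, -12.5, 11.1]
gripper_width: 0.0214
grip_force: 30.0
```

drive_tool([
  [0.002, 0.0055, 0, 0, 0, 1, 0.01],
  [0.0045, 0.0115, 0, 0, 0, 2, 0.01],
  [0.0065, 0.0175, 0, 0, 0, 3, 0.01],
  [0.008, 0.0235, 0, 0, 0, 4, 0.01],
  [0.009, 0.0295, 0, 0, 0, 5, 0.01],
  [0.01, 0.0355, 0, 0, 0, 6, 0.01],
  [0.011, 0.042, 0, 0, 0, 7, 0.01],
  [0.011, 0.048, 0, 0, 0, 8, 0.01],
])

```text
t: 21.73
tool_pos: [0.4481, 0.106, 0.1208]
tool_rot: [-0.052, 0.999, -0.001, -0.001]
wrist_force: [-3.8, -6.4, 1.1]
gripper_width: 0.0212
grip_force: 30.0
```

drive_tool([
  [0.001, 0.006, 0, 0, 0, 1, 0.01],
  [0.0015, 0.0125, 0, 0, 0, 2, 0.01],
  [0.0015, 0.0185, 0, 0, 0, 3, 0.01],
  [0.0015, 0.0245, 0, 0, 0, 4, 0.01],
  [0.001, 0.031, 0, 0, 0, 5, 0.01],
  [0, 0.037, 0, 0, 0, 6, 0.01],
  [-0.001, 0.043, 0, 0, 0, 7, 0.01],
  [-0.0025, 0.049, 0, 0, 0, 8, 0.01],
])

```text
t: 22.4
tool_pos: [0.4452, 0.1549, 0.1205]
tool_rot: [0.018, 1.0, -0.001, -0.002]
wrist_force: [-7.0, -5.3, 0.7]
gripper_width: 0.0213
grip_force: 30.0
```

drive_tool([
  [-0.001, 0.006, 0, 0, 0, 1, 0.01],
  [-0.002, 0.012, 0, 0, 0, 2, 0.01],
  [-0.0035, 0.018, 0, 0, 0, 3, 0.01],
  [-0.0055, 0.024, 0, 0, 0, 4, 0.01],
  [-0.0075, 0.03, 0, 0, 0, 5, 0.01],
  [-0.01, 0.0355, 0, 0, 0, 6, 0.01],
  [-0.013, 0.041, 0, 0, 0, 7, 0.01],
  [-0.016, 0.0465, 0, 0, 0, 8, 0.01],
])

```text
t: 23.07
tool_pos: [0.4627, 0.2008, 0.1204]
tool_rot: [0.087, 0.996, -0.001, -0.002]
wrist_force: [-6.1, -3.2, 0.4]
gripper_width: 0.0212
grip_force: 30.0
```

```bash
python3 - <<'E'
from h import *
s=bot.sense(); d=s["tool_pos"][:2]-[.5644,.1375]; print(s["tool_pos"],np.hypot(*d),np.degrees(np.arctan2(*d[::-1])))
for a in (132,127,123): seq([((.5644+.1185*np.cos(np.radians(a)),.1375+.1185*np.sin(np.radians(a)),.121),72)])
E
```

```text
[0.46272875 0.20078676 0.12036671] 0.1197591597943053 148.09919513517636
[-0.0177, 0.0283, -0.0008] [-0.2, -0.2, 8.0]
[-0.0244, 0.0362, -0.0008] [-0.2, -0.2, 8.0]
[-0.0303, 0.042, -0.0008] [-0.2, -0.2, 8.0]
```

drive_tool([
  [-0.0025, 0.0055, 0, 0, 0, 1, 0.01],
  [-0.0055, 0.011, 0, 0, 0, 2, 0.01],
  [-0.0085, 0.0165, 0, 0, 0, 3, 0.01],
  [-0.012, 0.0215, 0, 0, 0, 4, 0.01],
  [-0.0155, 0.0265, 0, 0, 0, 5, 0.01],
  [-0.0195, 0.0315, 0, 0, 0, 6, 0.01],
  [-0.0245, 0.0365, 0, 0, 0, 7, 0.01],
  [-0.0295, 0.0415, 0, 0, 0, 8, 0.01],
])

```text
t: 23.73
tool_pos: [0.4995, 0.2367, 0.1202]
tool_rot: [0.157, 0.988, -0.001, -0.002]
wrist_force: [-6.6, -1.9, -4.5]
gripper_width: 0.0215
grip_force: 30.0
```

drive_tool([
  [0, 0, 0, 0, 0, 0, 0.01],
  [0, 0, 0, 0, 0, 0, 0.01],
  [0, 0, 0, 0, 0, 0, 0.01],
  [0, 0, 0, 0, 0, 0, 0.01],
  [0, 0, 0, 0, 0, 0, 0.01],
  [0, 0, 0, 0, 0, 0, 0.01],
  [0, 0, 0, 0, 0, 0, 0.01],
  [0, 0, 0, 0, 0, 0, 0.01],
], force=5)

```text
t: 24.4
tool_pos: [0.5007, 0.237, 0.1211]
tool_rot: [0.156, 0.988, -0.0, -0.0]
wrist_force: [-2.8, -2.7, -7.8]
gripper_width: 0.0216
grip_force: 5.0
```

```bash
python3 - <<'E'
from h import *
s=bot.sense(); d=s["tool_pos"][:2]-[.5644,.1375]; print(s["tool_pos"],np.hypot(*d),np.degrees(np.arctan2(*d[::-1])))
E
```

```text
[0.50065517 0.23703338 0.12112117] 0.11819600715928162 122.63699137242126
```

drive_tool([
  [0, 0, 0, 0, 0, 0, 0.03],
  [0, 0, 0, 0, 0, 0, 0.045],
  [0, 0, 0, 0, 0, 0, 0.06],
  [0, 0, 0, 0, 0, 0, 0.06],
  [0, 0, 0, 0, 0, 0, 0.06],
  [0, 0, 0, 0, 0, 0, 0.06],
  [0, 0, 0, 0, 0, 0, 0.06],
  [0, 0, 0, 0, 0, 0, 0.06],
])

```text
t: 25.07
tool_pos: [0.5009, 0.2372, 0.1212]
tool_rot: [0.156, 0.988, 0.0, 0.0]
wrist_force: [0.5, 0.1, 0.5]
gripper_width: 0.0599
grip_force: 0.0
```

drive_tool([
  [0, 0, -0.005, 0, 0, 0, 0.06],
  [0, 0, -0.015, 0, 0, 0, 0.06],
  [0, 0, -0.03, 0, 0, 0, 0.06],
  [0, 0, -0.05, 0, 0, 0, 0.06],
  [0, 0, -0.075, 0, 0, 0, 0.06],
  [0, 0, -0.1, 0, 0, 0, 0.06],
  [0, 0, -0.12, 0, 0, 0, 0.06],
  [0, 0, -0.13, 0, 0, 0, 0.06],
])

```text
t: 25.73
tool_pos: [0.5017, 0.2375, 0.2547]
tool_rot: [0.156, 0.988, 0.001, 0.002]
wrist_force: [1.3, 0.2, 0.3]
gripper_width: 0.0603
grip_force: 0.0
```

drive_tool([
  [0.01, 0, -0.005, 0, 0, 0, 0.06],
  [0.03, 0, -0.01, 0, 0, 0, 0.06],
  [0.06, 0, -0.02, 0, 0, 0, 0.06],
  [0.085, 0, -0.03, 0, 0, 0, 0.06],
  [0.1, 0, -0.04, 0, 0, 0, 0.06],
  [0.11, 0, -0.05, 0, 0, 0, 0.06],
  [0.11, 0, -0.05, 0, 0, 0, 0.06],
  [0.11, 0, -0.05, 0, 0, 0, 0.06],
])

```text
t: 26.4
tool_pos: [0.3966, 0.2714, 0.3015]
tool_rot: [0.156, 0.988, 0.0, 0.001]
wrist_force: [0.1, -0.4, -0.1]
gripper_width: 0.0603
grip_force: 0.0
```

```bash
python3 - <<'E'
from h import *
im=snapshot("scene")[:,:,::-1]; cv2.imwrite("pics/s3.png",cv2.resize(im[110:390,170:450],(600,600),interpolation=cv2.INTER_CUBIC))
E
```

```text
(no output)
```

View pics/s3.png

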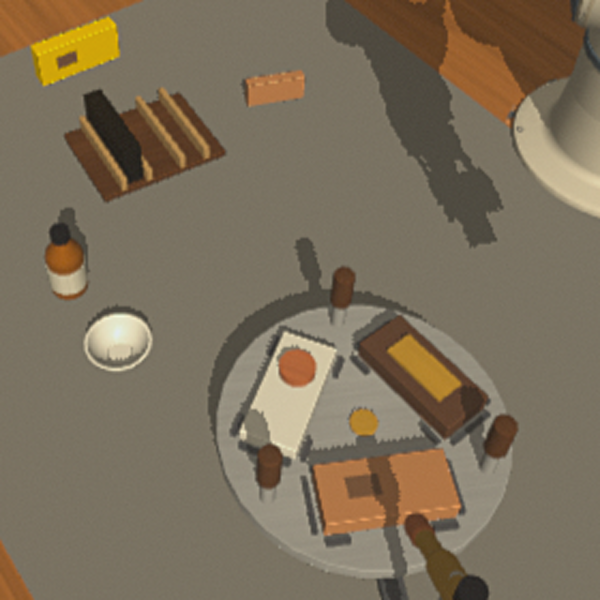

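The brick sits in its bay in front of the torch (385,490) and the posts are in the positions they held before the click. The charcoal block, bottle and dish look undisturbed. Handing in.

```bash
python3 -c "
from station import bot
print(bot.hand_in())"
```

```text
the job is handed in; nothing more can be done
None
```

Job handed in at about 26 s: the firebrick was laid flat on the bench, regripped across its width and set flat in the bay, then turned one click clockwise to sit in front of the torch; the last picture shows the charcoal block still in its slot and the bottle and dish undisturbed.

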